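Lay out a laptop's removed parts in their machine places

TASK

Lay the laptop's removed parts out on the white foam sheet in the places they have in the machine (left, right and behind as seen from the robot). Behind the battery already lying there, each with a gap of about 30 mm to the battery's rear edge, put the blower fan with its outer side flush with the battery's left end, the finned solid-state drive flush with the battery's right end, and the closed grey memory case midway between fan and drive, all square to the battery, the long sides of drive and case parallel to it. Then lay the bare green memory module centred and lengthways on top of the case, all parts staying right side up as they lie now, and leave the battery, the screw dish and the jar where they are.

Things in the scene. Friction and masses are not known exactly. Their poses are not given: they have to be found in the camera images.
- foam_sheet: White packing-foam sheet fixed flat on the bench, 250 (x) by 300 (y) by 3 mm thick; origin at the centre of its underside, so its top is 3 mm above the origin. It is turned a little (up to 0.2 rad) from start to start.
- battery: Flat black battery pack with four cells and blank white labels, lying on the near half of the foam sheet: 68 mm front to back (its x), 270 mm left to right (its y), 7 mm thick; loose, 0.3 kg. Origin at the centre of its underside. Its x axis points away from the robot (behind), its y axis to the left end; it is turned up to 0.28 rad. Do not shift it (15 mm at most).
- fan: Blower fan, a square black housing with a round impeller opening on top: 60 by 60 by 10 mm, 40 to 85 g, grip across any two sides. Origin at the centre of its underside, x and y square to the sides, z up. Starts on the bench, turned up to 0.8 rad.
- drive: Solid-state drive, a narrow stick with a ribbed aluminium heat spreader: 24 mm wide (its x), 80 mm long (its y), 8 mm thick, 35 to 65 g. Origin at the centre of its underside, z up. Starts on the bench, turned up to 0.8 rad.
- memory_case: Closed grey plastic antistatic case, a flat-topped box with a dark seam, two latches and a hinge: 56 mm wide (its x), 84 mm long (its y), 18 mm high, 60 to 130 g; it does not open. Origin at the centre of its underside, z up. Starts on the bench, turned up to 0.8 rad.
- memory_module: Bare memory module, a thin green board with black chips and a gilt contact edge: 30 mm wide (its x), 68 mm long (its y), 5.5 mm thick overall, 15 g. Origin at the centre of its underside, z up. Starts on the bench, turned up to 0.8 rad.
- screw_dish: Bystander: round open steel dish with small screws in it, 70 mm across, 20 mm high, loose, standing among the parts. Origin at the centre of its underside. Leave it where it is (20 mm at most).
- paste_jar: Bystander: round white plastic jar with a ribbed lid, 65 mm across, 44 mm high, loose, standing among the parts. Origin at the centre of its underside. Leave it where it is (20 mm at most).
Mind the look-alikes: they are no part of the job. Leave any yellow look-alike of the drive alone.

How it is judged:
By the outcome, as a careful person would: the job done as asked, in the order asked, and still so for the second after the job is handed in, with the robot touching nothing.
It also fails if it takes over 106 s, if anything falls off the work surface, if the arm or the gripper's body presses on something with over 40 N, if the wrist force passes 120 N, or if a joint passes its speed limit or range.

ROBOT

A 6-joint arm with a two-finger parallel gripper is mounted at the origin on the work surface. World frame = base frame: x ahead of the robot, y to its left, z up, the work surface at z = 0. Lengths are in m, angles in rad, forces in N, time in s.
With the tool pointing down it reaches from about 0.35 to 0.85 m from the base axis. Payload 8.1 kg.
Tool frame: the origin (TCP) lies at the very end of the fingers, on their centre line; the grasp point (between the pads) lies 19 mm behind it; z points along the fingers, y is the line along which they close (so a half turn about z gives the same grasp; the last joint's range is limited). The gripper opens to 93 mm and grips with 3 to 60 N. Pads are 15 mm wide; open, the fingers measure 128 mm over their backs; the gripper's body (75 mm by 188 mm) begins 65 mm behind the grasp point.
Start: joints at [-1.314, 0.13, 1.488, -0, 1.523, -0.085], TCP at [0.201, -0.565, 0.219] pointing down, gripper open.
Joint ranges: [-2.96, 2.96], [-0.89, 2.26], [0.02, 2.5], [-1.34, 4.48], [0, 2.73], [-2.66, 2.66]. Speed limits (rad/s): [2.39, 2.39, 2.79, 3.14, 3.14, 3.14].

INTERFACE

Orientations are given as a rotation vector (axis times angle).
In Python, from plant import monitor, eyes, ticket gives the robot as it stands.
- The arm moves only by the tool arm_command, never from a script. Its argument "deltas" is a list that holds one entry, the list of rows, each a list of 6 numbers: the shift along the world's x, y, z in cm, then the turn, a rotation vector about the world's x, y, z in degrees. In form: [[[tx, ty, tz, rx, ry, rz], ...]]. A call has 1 to 12 rows; each row shifts and turns the commanded pose from where the row before left it; what a row does not reach is not made up. A row lasts 1/12 s, in which the tool goes at most 41.7 mm and 7.16 degrees, less where a joint would pass 70% of its speed; a pose out of reach is approached as far as the arm can. A call is refused whole if a number of a shift passes 4.17 or a number of a turn 7.16, either way. A call with a gripper value outside its range is refused whole. "gripper" is the opening, from -1 (shut) to 1 (fully open), set as the call begins (left out, the last holds). The fingers move at their own pace and stop on an object; "squeeze" is the grip in N (left out, the last holds). Time passes only in rows, so rows that do not move let the fingers close. It gives the time, the measured TCP pose, the force, the opening and the grip force at its end, in the units of the state.
- monitor.read_state(): the state, without advancing time (a new reading comes with each control period).
- eyes.read_camera(name): name is "scene" or "top" or "wrist"; returns the picture (384x512x3 uint8, blue, green, red); there is no depth.
- eyes.camera_model(name): a dict with "fx", "fy", "cx", "cy" (pixels), "rvec" (rotation vector, rad) and "tvec" (3), from world to camera coordinates, as OpenCV has them. Camera axes: x right, y down, z forward; pixel columns grow to the right and rows downward; lengths in m; the calibration is good to about 2 mm. A picture is of the moment at which its call begins: read the wrist's pose just before it. camera_model takes no time and is no camera call; for the wrist camera it gives the pose at the moment of the call.
- ticket.close_job(): hands the job in; it is judged then, once.
The state is a dict: "t": time; "q": joint angles; "dq": joint speeds; "joint_torque": joint torques, N m; "tool_pos": TCP position; "orientation": TCP orientation; "force": force on the tool from outside, world axes, zero at the start; "wrist_torque": the same for the moment, N m; "opening": finger opening in m; "gripper_force": force on a finger pad.
Only numpy, scipy, OpenCV 4.12 (cv2) and the standard library are available. Lean on these libraries where they do the work, as an engineer would, in place of code of your own. Each camera call takes 0.05 s, during which the arm holds its last target. There are 200 camera calls.

## Working session

There is one attempt and no reset: what is moved stays moved. The work goes in short steps, Python scripts to look and compute and a tool call to move; the robot and the scene stay as the last step left them, time stands still between calls to the robot, and variables do not carry over. Pictures are saved under pics/ and viewed, at most 18 in all, crops included, and the job is handed in when it is done.

Besides the shell and the picture viewer there is one more tool, called after "Request:" as name([rows], argument=value, ...), one row to a line, values as JSON. arm_command: Moves the arm, as the interface text tells. Its arguments: {"type":"object","properties":{"deltas":{"type":"array"},"gripper":{"type":"number"},"squeeze":{"type":"number"}},"required":["deltas"]}

```bash
mkdir -p pics; ls; cat > h.py <<'E'
import numpy as np, cv2
from plant import monitor, eyes, ticket
def cam(n):
    m=eyes.camera_model(n);K=np.array([[m['fx'],0,m['cx']],[0,m['fy'],m['cy']],[0,0,1.]])
    R=cv2.Rodrigues(np.array(m['rvec'],float))[0];return K,R,np.array(m['tvec'],float)
def ray(c,uv):
    K,R,t=c;uv=np.atleast_2d(np.array(uv,float))
    d=(np.linalg.inv(K)@np.c_[uv,np.ones(len(uv))].T).T@R
    return -R.T@t,d
def onplane(c,uv,z):
    o,d=ray(c,uv);return o+d*((z-o[2])/d[:,2])[:,None]
def proj(c,P):
    K,R,t=c;p=(np.atleast_2d(P)@R.T+t)@K.T;return p[:,:2]/p[:,2:]
def tri(c1,u1,c2,u2):
    P=[c[0]@np.c_[c[1],c[2]] for c in(c1,c2)]
    X=cv2.triangulatePoints(P[0],P[1],np.array(u1,float).reshape(2,1),np.array(u2,float).reshape(2,1));return (X[:3]/X[3]).ravel()
E
python3 - <<'E'
from h import *
for n in('top','scene'):
    im=eyes.read_camera(n);cv2.imwrite(f'pics/{n}0.png',im)
    cv2.imwrite(f'pics/{n}0b.png',cv2.resize(im,(800,600),interpolation=cv2.INTER_CUBIC))
    c=cam(n);print(n,c[0][0,0],-c[1].T@c[2], c[1][2])
s=monitor.read_state();print(s)
E
```

```text
pics
top 397.4088358057655 [ 0.29366148 -0.1919488   0.91348263] [ 0.17352541  0.0280722  -0.98442922]
scene 354.8441114967995 [ 0.87720386 -0.77223722  0.63620489] [-0.43000923  0.65061532 -0.62593272]
{'t': 0.1, 'q': array([-1.31441449e+00,  1.31037741e-01,  1.48916285e+00, -2.36029931e-05,
        1.52300211e+00, -8.54274755e-02]), 'dq': array([ 0.00171302, -0.00278561, -0.00187009,  0.0001408 , -0.000459  ,
       -0.00036735]), 'joint_torque': array([ 1.75553363e-03, -5.61343288e+01, -4.93094730e+01,  7.71159679e-02,
        2.92141229e-02, -3.73819410e-05]), 'tool_pos': array([ 0.20098327, -0.56479801,  0.2177251 ]), 'orientation': array([-3.09424464e+00, -5.34032187e-01,  2.52681411e-04]), 'force': array([-0.34160788,  0.03354129,  0.46085946]), 'wrist_torque': array([-0.01722651,  0.02115944, -0.00422269]), 'gripper_force': 0.0, 'opening': 0.09285778415973435}
```

View pics/top0b.png

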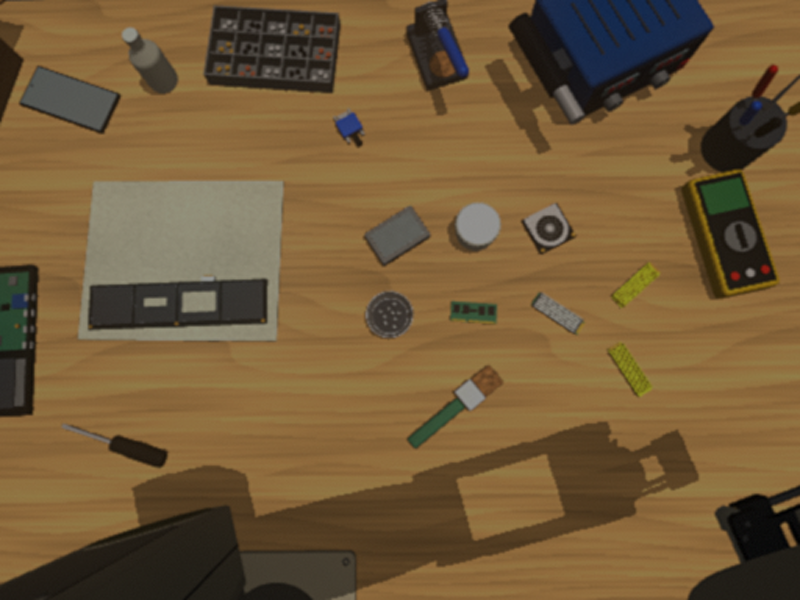

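View pics/scene0b.png

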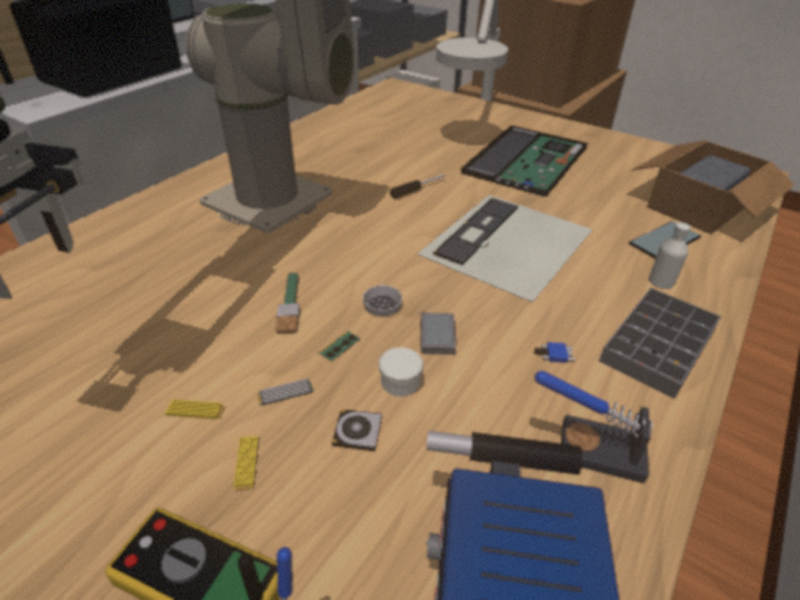

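The top view (800x600 scale) shows the foam with the battery at (178,303), the case at (397,235), jar (477,226), fan (549,228), dish (389,315), module (473,312) and drive (557,312), plus yellow look-alikes. The scene view shows the same things.

```bash
cat > m.py <<'E'
from h import *
def blobs(im,lo=120):
    hsv=cv2.cvtColor(im,cv2.COLOR_BGR2HSV)
    H,S,V=cv2.split(hsv)
    grey=((S<75)).astype(np.uint8)*255
    green=((H>40)&(H<90)&(S>60)).astype(np.uint8)*255
    out=[]
    for nm,m in(('grey',grey),('green',green)):
        m=cv2.morphologyEx(m,cv2.MORPH_CLOSE,np.ones((3,3)))
        cs,_=cv2.findContours(m,cv2.RETR_EXTERNAL,cv2.CHAIN_APPROX_NONE)
        for c in cs:
            if cv2.contourArea(c)>lo: out.append((nm,c,cv2.minAreaRect(c)))
    return out
E
python3 - <<'E'
from m import *
T=cam('top');S=cam('scene')
for n,c in(('top',T),('scene',S)):
    im=cv2.imread(f'pics/{n}0.png')
    for nm,k,r in blobs(im):
        u=np.array(r[0])*800/512
        if (n=='top' and 60<u[0]<640 and 150<u[1]<360) or (n=='scene' and 240<u[0]<600 and 180<u[1]<460):
            p=onplane(c,cv2.boxPoints(r),0.01)
            print(n,nm,u.round(),np.round(onplane(c,[r[0]],0.01)[0],3),'sides',np.round([np.linalg.norm(p[0]-p[1]),np.linalg.norm(p[1]-p[2])],3),'ang',np.round([np.degrees(np.arctan2(*(p[i+1]-p[i])[1::-1])) for i in(0,1)],1))
w=eyes.read_camera('wrist');cv2.imwrite('pics/w0.png',w)
W=cam('wrist');print('wrist cam',-W[1].T@W[2],W[1],W[0][0,0],monitor.read_state()['tool_pos'])
for n,im in(('top',cv2.imread('pics/top0.png')),):
    print(cv2.cvtColor(im,cv2.COLOR_BGR2HSV)[[150,146,200,145,202,130],[254,351,357,340,303,100]])
E
```

```text
top grey [557. 312.] [ 0.439 -0.405  0.01 ] sides [0.025 0.072] ang [ -35.5 -126.1]
top grey [388. 314.] [ 0.44  -0.158  0.01 ] sides [0.067 0.065] ang [-91.1 179. ]
top grey [396. 234.] [ 0.562 -0.172  0.01 ] sides [0.084 0.056] ang [ -57.6 -149.8]
top grey [548. 228.] [ 0.567 -0.399  0.01 ] sides [0.059 0.058] ang [ -64.  -157.6]
top grey [477. 225.] [ 0.573 -0.293  0.01 ] sides [0.066 0.068] ang [-91.4 177.6]
top grey [180. 260.] [0.528 0.156 0.01 ] sides [0.318 0.245] ang [ -91.5 -179. ]
top green [473. 311.] [ 0.442 -0.283  0.01 ] sides [0.025 0.065] ang [ -5.4 -95. ]
scene grey [357. 428.] [ 0.571 -0.402  0.01 ] sides [0.061 0.062] ang [123.9  27. ]
scene grey [285. 391.] [ 0.443 -0.409  0.01 ] sides [0.074 0.029] ang [ 54.2 -38.5]
scene grey [557. 351.] [ 0.741 -0.1    0.01 ] sides [0.049 0.056] ang [109.   26.7]
scene grey [340. 345.] [ 0.449 -0.289  0.01 ] sides [0.071 0.029] ang [ 86.6 -24.3]
scene grey [419. 352.] [ 0.561 -0.229  0.01 ] sides [0.212 0.106] ang [ 90.8 -24.3]
scene grey [382. 299.] [ 0.437 -0.155  0.01 ] sides [0.072 0.083] ang [ 35.3 -56.2]
scene grey [288. 295.] [ 0.292 -0.241  0.01 ] sides [0.041 0.121] ang [ 35.4 -47.9]
scene grey [504. 241.] [0.534 0.141 0.01 ] sides [0.377 0.379] ang [109.4  -9.1]
wrist cam [ 0.2730665  -0.53865641  0.38360925] [[ 3.35373606e-01 -9.42085075e-01 -5.05222878e-04]
 [-9.05881928e-01 -3.22632766e-01  2.74382999e-01]
 [-2.58655129e-01 -9.15631435e-02 -9.61620359e-01]] 317.9143108685329 [ 0.20101614 -0.5648482   0.21780423]
[[ 30  16  94]
 [ 15  32 145]
 [ 21  27 125]
 [ 14  31 142]
 [ 63  90  85]
 [ 25  46 143]]
```

View pics/w0.png

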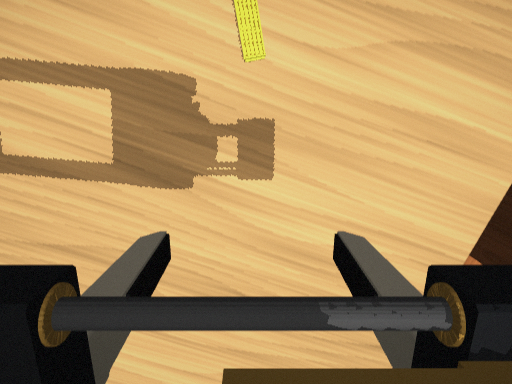

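Request:
arm_command([
  [[3.0, 2.1, 0, 0, 0, 7], [3.0, 2.1, 0, 0, 0, 7], [3.0, 2.1, 0, 0, 0, 7], [3.0, 2.1, 0, 0, 0, 7], [3.0, 2.1, 0, 0, 0, 7], [3.0, 2.1, 0, 0, 0, 7], [3.0, 2.1, 0, 0, 0, 7], [3.0, 2.1, 0, 0, 0, 7], [3.0, 2.1, 0, 0, 0, 7], [3.0, 2.1, 0, 0, 0, 7], [0, 0, 0, 0, 0, 0], [0, 0, 0, 0, 0, 0]],
])

```text
t: 1.15
tool_pos: [0.5023, -0.3537, 0.218]
orientation: [-2.226, -2.216, 0.0]
force: [-0.8, -1.2, -0.1]
opening: 0.0924
gripper_force: 0.0
```

```bash
cat >> h.py <<'E'
def pose():
    s=monitor.read_state();R=cv2.Rodrigues(np.array(s['orientation'],float))[0]
    return s,R,np.degrees(np.arctan2(R[1,1],R[0,1]))
def snap(name):
    s=pose();c=cam('wrist');im=eyes.read_camera('wrist');cv2.imwrite(f'pics/{name}.png',im);return c,im
E
python3 - <<'E'
from m import *
s,R,y=pose();print(s['t'],s['tool_pos'],y,R[:,2],s['q'].round(2))
c,im=snap('w1');np.savez('w1.npz',K=c[0],R=c[1],t=c[2])
for nm,k,r in blobs(im,600):
    p=onplane(c,cv2.boxPoints(r),0.01)
    print(nm,np.round(r[0]),np.round(onplane(c,[r[0]],0.01)[0],4),'sides',np.round([np.linalg.norm(p[0]-p[1]),np.linalg.norm(p[1]-p[2])],4),'ang',np.round([np.degrees(np.arctan2(*(p[i+1]-p[i])[1::-1])) for i in(0,1)],1))
E
```

```text
1.15 [ 0.5022579  -0.35366397  0.21800269] -0.24847529441692265 [-8.24498661e-04  6.26919752e-04 -9.99999464e-01] [-0.7   0.17  1.45 -0.    1.53 -0.69]
grey [256. 303.] [ 0.5076 -0.5323  0.01  ] sides [0.6546 0.2407] ang [  3.6 -74.4]
grey [203. 212.] [ 0.4416 -0.4031  0.01  ] sides [0.0754 0.024 ] ang [ 54.1 -36.7]
grey [304. 208.] [ 0.5674 -0.3984  0.01  ] sides [0.0583 0.059 ] ang [ 25.6 -63.3]
grey [312. 118.] [ 0.5716 -0.2904  0.01  ] sides [0.0702 0.0701] ang [ 37.8 -47.9]
grey [ 91. 103.] [ 0.322  -0.2727  0.01  ] sides [0.0389 0.0321] ang [ 36.3 -51.8]
grey [314.  13.] [ 0.5683 -0.1832  0.01  ] sides [0.0582 0.0597] ang [ 25.5 -55.6]
grey [188.  12.] [ 0.4371 -0.1815  0.01  ] sides [0.0654 0.0225] ang [ -0.2 -91.8]
green [199. 112.] [ 0.4436 -0.2826  0.01  ] sides [0.0665 0.0286] ang [83.7 -2.8]
green [49. 55.] [ 0.2831 -0.2228  0.01  ] sides [0.0201 0.092 ] ang [ 34.2 -51.6]
```

View pics/w1.png

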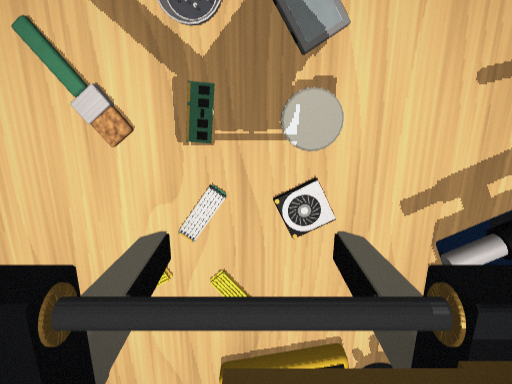

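The picture shows the module at (199,112), drive at (203,212), fan at (304,208), jar at (312,118), and the yellow look-alikes below. I'll move above the fan and take the second view.

Request:
arm_command([
  [[1.3, -0.9, -2, 0, 0, 5.2], [1.3, -0.9, -2, 0, 0, 5.2], [1.3, -0.9, -2, 0, 0, 5.2], [1.3, -0.9, -2, 0, 0, 5.2], [1.3, -0.9, -2, 0, 0, 5.2], [0, 0, 0, 0, 0, 0], [0, 0, 0, 0, 0, 0]],
])

```text
t: 1.78
tool_pos: [0.5638, -0.4008, 0.1162]
orientation: [-1.678, -2.65, -0.0]
force: [-0.0, -0.6, 0.5]
opening: 0.0928
gripper_force: 0.0
```

```bash
python3 - <<'E'
from m import *
s,R,y=pose();print(s['t'],s['tool_pos'],y)
c2,im2=snap('w2')
z=np.load('w1.npz');c1=(z['K'],z['R'],z['t']);im1=cv2.imread('pics/w1.png')
def sel(im,c):
    o=[]
    for nm,k,r in blobs(im,600):
        p=onplane(c,[r[0]],.01)[0];o.append((nm,p,r,k))
    return o
A=sel(im1,c1);B=sel(im2,c2)
for b in B:
    q=onplane(c2,cv2.boxPoints(b[2]),.01)
    print('w2',b[0],np.round(b[2][0]),b[1].round(4),np.round([np.linalg.norm(q[0]-q[1]),np.linalg.norm(q[1]-q[2])],4),np.round([np.degrees(np.arctan2(*(q[i+1]-q[i])[1::-1])) for i in(0,1)],1))
    for a in A:
        if a[0]==b[0] and np.linalg.norm(a[1]-b[1])<.03: print('   tri',tri(c1,a[2][0],c2,b[2][0]).round(4))
# bright faceplate of fan in both
for im,c in((im1,c1),(im2,c2)):
    h=cv2.cvtColor(im,cv2.COLOR_BGR2HSV);m=((h[...,1]<60)&(h[...,2]>150)).astype(np.uint8)*255
    m=cv2.morphologyEx(m,cv2.MORPH_OPEN,np.ones((3,3)))
    for k in cv2.findContours(m,cv2.RETR_EXTERNAL,cv2.CHAIN_APPROX_NONE)[0]:
        r=cv2.minAreaRect(k)
        if cv2.contourArea(k)>500: 
            q=onplane(c,cv2.boxPoints(r),.01);print('bright',np.round(r[0]),onplane(c,[r[0]],.01)[0].round(4),np.round([np.linalg.norm(q[0]-q[1]),np.linalg.norm(q[1]-q[2])],4),np.degrees(np.arctan2(*(q[1]-q[0])[1::-1])).round(1))
# battery from top
T=cam('top');im=cv2.imread('pics/top0.png');V=cv2.cvtColor(im,cv2.COLOR_BGR2HSV)[...,2]
m=np.zeros_like(V);m[170:218,50:178]=(V[170:218,50:178]<85)*255
m=cv2.morphologyEx(m,cv2.MORPH_CLOSE,np.ones((15,15)))
k=max(cv2.findContours(m,cv2.RETR_EXTERNAL,cv2.CHAIN_APPROX_NONE)[0],key=cv2.contourArea)
r=cv2.minAreaRect(onplane(T,k[:,0],.01)[:,:2].astype(np.float32));print('battery',r)
E
```

```text
1.7833 [ 0.56384845 -0.40080203  0.11620398] 25.314678592632383
w2 grey [254. 302.] [ 0.6127 -0.4968  0.01  ] [0.4722 0.1692] [ 28.1 -49.9]
w2 grey [256. 196.] [ 0.567  -0.3986  0.01  ] [0.0574 0.0587] [ 26.7 -61.6]
   tri [ 0.5672 -0.3985  0.0101]
w2 grey [120. 140.] [ 0.4417 -0.4037  0.01  ] [0.0756 0.0239] [ 53.9 -36.6]
   tri [ 0.4412 -0.4039  0.0083]
w2 grey [320.  72.] [ 0.5694 -0.2841  0.01  ] [0.0739 0.0717] [110.3  20.2]
   tri [ 0.5655 -0.2893  0.0408]
w2 green [167.  16.] [ 0.4438 -0.2987  0.01  ] [0.0391 0.028 ] [82.3  1. ]
   tri [ 0.4315 -0.288  -0.0409]
bright [480. 257.] [ 0.7971 -0.4649  0.01  ] [0.0684 0.0215] 24.3
bright [202. 213.] [ 0.4405 -0.4042  0.01  ] [0.0671 0.0237] 53.6
bright [305. 209.] [ 0.5689 -0.3997  0.01  ] [0.0566 0.0547] 27.6
bright [313. 118.] [ 0.573  -0.2906  0.01  ] [0.0646 0.068 ] -0.2
bright [ 90. 103.] [ 0.32  -0.273  0.01 ] [0.0351 0.0287] 37.2
bright [324.   9.] [ 0.5793 -0.1789  0.01  ] [0.0221 0.0392] 36.5
bright [256. 206.] [ 0.5715 -0.4071  0.01  ] [0.0564 0.0376] 25.3
bright [118. 141.] [ 0.441  -0.4047  0.01  ] [0.0667 0.0239] 54.1
bright [322.  72.] [ 0.5706 -0.2827  0.01  ] [0.0678 0.0715] 25.3
battery ((0.4615810513496399, 0.1576896607875824), (0.06837961077690125, 0.26724621653556824), 1.2031762599945068)
```

View pics/w2.png

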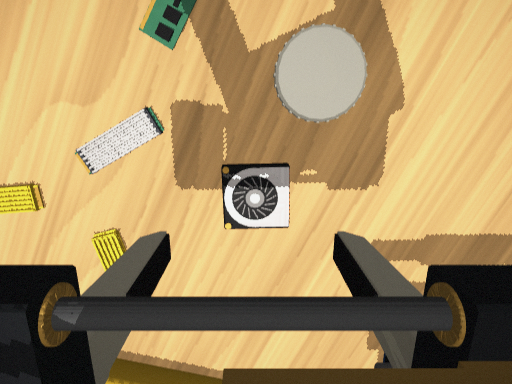

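Fan is square to the fingers at (256,196), its height triangulates to 10 mm. Descending.

Request:
arm_command([
  [[0.3, 0.2, -3, 0, 0, 0.5], [0, 0, -3, 0, 0, 0], [0, 0, -3, 0, 0, 0], [0, 0, -1.5, 0, 0, 0], [0, 0, -0.6, 0, 0, 0], [0, 0, 0, 0, 0, 0]],
])

```text
t: 2.33
tool_pos: [0.5683, -0.3982, 0.0075]
orientation: [-1.664, -2.663, -0.0]
force: [0.4, -1.1, 0.1]
opening: 0.093
gripper_force: 0.0
```

Request:
arm_command([
  [[-0.1, 0, -0.4, 0, 0, 0], [0, 0, 0, 0, 0, 0], [0, 0, 0, 0, 0, 0], [0, 0, 0, 0, 0, 0], [0, 0, 0, 0, 0, 0], [0, 0, 0, 0, 0, 0], [0, 0, 0, 0, 0, 0], [0, 0, 0, 0, 0, 0]],
], gripper=-1, squeeze=15)

```text
t: 3.0
tool_pos: [0.5685, -0.3986, 0.0045]
orientation: [1.662, 2.665, -0.0]
force: [-0.8, -0.4, 5.5]
opening: 0.0597
gripper_force: 15.0
```

Request:
arm_command([
  [[0, 0, 1.5, 0, 0, 0], [0, 0, 4, 0, 0, 0], [0, 0, 4, 0, 0, 0], [-0.5, 3.8, 1, 0, 0, -2.7], [-0.5, 3.8, 1, 0, 0, -2.7], [-0.5, 3.8, 1, 0, 0, -2.7], [-0.5, 3.8, 1, 0, 0, -2.7], [-0.5, 3.8, 1, 0, 0, -2.7], [-0.5, 3.8, 1, 0, 0, -2.7], [-0.5, 3.8, 1, 0, 0, -2.7], [-0.5, 3.8, 1, 0, 0, -2.7], [-0.5, 3.8, 1, 0, 0, -2.7]],
])

```text
t: 4.0
tool_pos: [0.5223, -0.0545, 0.1898]
orientation: [2.189, 2.253, 0.0]
force: [-0.0, 0.3, -0.2]
opening: 0.06
gripper_force: 15.0
```

Request:
arm_command([
  [[0, 3, 0, 0, 0, 0], [0, 3, 0, 0, 0, 0], [0, 0, 0, 0, 0, 0], [0, 0, 0, 0, 0, 0]],
])

```text
t: 4.33
tool_pos: [0.5229, 0.0051, 0.1893]
orientation: [2.183, 2.259, 0.0]
force: [-0.8, -0.1, -0.4]
opening: 0.0597
gripper_force: 15.0
```

```bash
python3 - <<'E'
from m import *
s,R,y=pose();print(s['t'],s['tool_pos'],y,s['opening'])
c,im=snap('w3');np.savez('w3.npz',K=c[0],R=c[1],t=c[2])
E
```

```text
4.3333 [0.52293517 0.00510911 0.18933615] 1.9662933228368478 0.05966855576094479
```

Request:
arm_command([
  [[0, 4, 0, 0, 0, 0], [0, 4, 0, 0, 0, 0], [0, 4, 0, 0, 0, 0], [0, 4, 0, 0, 0, 0], [0, 1, 0, 0, 0, 0], [0, 0, 0, 0, 0, 0], [0, 0, 0, 0, 0, 0]],
])

```text
t: 4.97
tool_pos: [0.5233, 0.1726, 0.1885]
orientation: [2.186, 2.256, -0.002]
force: [0.3, -0.1, -0.7]
opening: 0.0598
gripper_force: 15.0
```

```bash
python3 - <<'E'
from m import *
s,R,y=pose();print(s['t'],s['tool_pos'],y,s['opening'])
c,im=snap('w4');np.savez('w4.npz',K=c[0],R=c[1],t=c[2])
a=cv2.imread('pics/w3.png');cv2.imwrite('pics/w34.png',cv2.resize(np.hstack([a,im]),(800,300),interpolation=cv2.INTER_AREA))
E
```

```text
4.9667 [0.52333445 0.17263695 0.18845241] 1.7982333075889703 0.05983361916101928
```

View pics/w34.png

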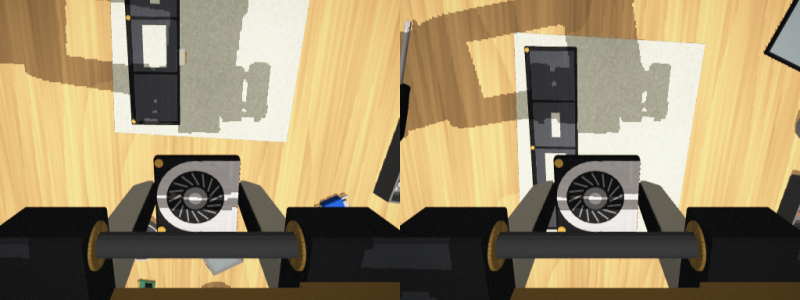

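The left view shows the battery's right end at about (131–179,124) and the right view its left end at about (524–577,47). The fan is firmly held. Next I'll fit the battery edges.

```bash
cat > bat.py <<'E'
from m import *
def L(n):
    z=np.load(n+'.npz');return (z['K'],z['R'],z['t']),cv2.cvtColor(cv2.imread(f'pics/{n}.png'),cv2.COLOR_BGR2HSV)[...,2]
Z=.010
def edgex(n,rows,a,b,step):  # last dark col from left in window
    c,V=L(n);P=[]
    for v in rows:
        d=np.abs(np.diff(V[v,a:b].astype(int)));j=np.where(V[v,a:b]<95)[0]
        if len(j): P.append((a+(j.max()+.5 if step>0 else j.min()-.5),v))
    return c,P
def edgey(n,cols,a,b,step):
    c,V=L(n);P=[]
    for u in cols:
        j=np.where(V[a:b,u]<95)[0]
        if len(j): P.append((u,a+(j.max()+.5 if step>0 else j.min()-.5)))
    return c,P
def fit(c,P):
    Q=onplane(c,P,Z)[:,:2].astype(np.float32)
    l=cv2.fitLine(Q,cv2.DIST_HUBER,0,.01,.01).ravel();r=(Q-l[2:])@np.array([-l[1],l[0]])
    return l,np.degrees(np.arctan2(l[1],l[0])),np.abs(r).max(),len(P)
r3=edgex('w3',list(range(20,55))+list(range(95,150)),200,245,1)
r4=edgex('w4',range(70,180),200,245,1)
e3=edgey('w3',range(182,220),130,180,1)
e4=edgey('w4',range(175,220),45,90,-1)
for nm,e in(('rear3',r3),('rear4',r4),('right3',e3),('left4',e4)):
    print(nm,[np.round(x,4) for x in fit(*e)], e[1][0],e[1][-1])
f3=edgex('w3',range(90,140),150,200,-1);f4=edgex('w4',range(75,150),145,190,-1)
for nm,e in(('front3',f3),('front4',f4)): print(nm,[np.round(x,4) for x in fit(*e)],e[1][0],e[1][-1])
# heights: triangulate gold dot / label corner common? intersect front/rear line angle only
E
python3 bat.py
```

```text
rear3 [array([ 0.0155, -0.9999,  0.4972,  0.113 ], dtype=float32), np.float32(-89.114), np.float32(0.0011), np.int64(90)] (np.float64(229.5), 20) (np.float64(230.5), 149)
rear4 [array([ 0.0099, -1.    ,  0.4952,  0.2328], dtype=float32), np.float32(-89.4331), np.float32(0.0011), np.int64(110)] (np.float64(226.5), 70) (np.float64(227.5), 179)
right3 [array([ 1.    , -0.0037,  0.4664,  0.0245], dtype=float32), np.float32(-0.2114), np.float32(0.0006), np.int64(38)] (182, np.float64(158.5)) (219, np.float64(159.5))
left4 [array([0.9995, 0.0317, 0.462 , 0.2924], dtype=float32), np.float32(1.8161), np.float32(0.0), np.int64(45)] (175, np.float64(59.5)) (219, np.float64(59.5))
front3 [array([ 0.0231, -0.9997,  0.4309,  0.0669], dtype=float32), np.float32(-88.677), np.float32(0.0006), np.int64(50)] (np.float64(164.5), 90) (np.float64(167.5), 139)
front4 [array([ 0.0112, -0.9999,  0.4275,  0.2453], dtype=float32), np.float32(-89.3569), np.float32(0.0007), np.int64(75)] (np.float64(159.5), 75) (np.float64(164.5), 149)
```

Request:
arm_command([
  [[1.0, 3.1, -1.8, 0, 0, -0.7], [1.0, 3.1, -2.5, 0, 0, 0], [1.1, 3.1, -2.5, 0, 0, 0], [0, 0, -3.5, 0, 0, 0], [0, 0, -3.5, 0, 0, 0], [0, 0, -2.0, 0, 0, 0], [0, 0, 0, 0, 0, 0], [0, 0, 0, 0, 0, 0]],
])

```text
t: 5.68
tool_pos: [0.5535, 0.2644, 0.0295]
orientation: [-2.202, -2.239, 0.005]
force: [0.1, 0.3, 0.5]
opening: 0.0597
gripper_force: 15.0
```

```bash
python3 - <<'E'
from m import *
s,R,y=pose();print(s['t'],s['tool_pos'],y,s['opening'])
C=[];U=[]
for n,(u,v) in(('w3',(164,23)),('w4',(169,189))):
    z=np.load(n+'.npz');c=(z['K'],z['R'],z['t']);im=cv2.imread(f'pics/{n}.png');h=cv2.cvtColor(im,cv2.COLOR_BGR2HSV)
    m=(h[...,1]>110)&(h[...,2]>110);p=np.argwhere(m[v-6:v+7,u-3:u+7]);p=p.mean(0)[::-1]+[u-3,v-6]
    C.append(c);U.append(p)
print(U,tri(C[0],U[0],C[1],U[1]))
E
```

```text
5.6833 [0.55354955 0.26435677 0.02948899] 0.9592657360744151 0.059654247037048615
[array([163.57575758,  22.24242424]), array([169.44, 188.4 ])] [0.4320092  0.15777061 0.00907362]
```

Request:
arm_command([
  [[0.1, 0.05, -1.2, 0, 0, 0], [0, 0, -0.8, 0, 0, 0], [0, 0, -0.2, 0, 0, 0], [0, 0, 0, 0, 0, 0], [0, 0, 0, 0, 0, 0]],
])

```text
t: 6.1
tool_pos: [0.5554, 0.2673, 0.0092]
orientation: [2.2, 2.242, 0.001]
force: [0.7, 0.5, -1.3]
opening: 0.0598
gripper_force: 15.0
```

Request:
arm_command([
  [[-0.1, -0.2, -0.1, 0, 0, 0], [0, 0, -0.1, 0, 0, 0], [0, 0, 0, 0, 0, 0], [0, 0, 0, 0, 0, 0]],
])

```text
t: 6.43
tool_pos: [0.5545, 0.2653, 0.0074]
orientation: [2.2, 2.242, 0.001]
force: [-2.0, -2.2, 4.5]
opening: 0.0596
gripper_force: 15.0
```

Position is right and contact is felt. Release with a limited opening (the battery is near) and lift.

Request:
arm_command([
  [[0, 0, 0, 0, 0, 0], [0, 0, 0, 0, 0, 0], [0, 0, 0, 0, 0, 0], [0, 0, 0, 0, 0, 0]],
], gripper=0.5)

```text
t: 6.77
tool_pos: [0.554, 0.2652, 0.0064]
orientation: [-2.2, -2.242, 0.0]
force: [-0.3, -0.7, -0.7]
opening: 0.0696
gripper_force: 0.0
```

Request:
arm_command([
  [[0, 0, 1, 0, 0, 0], [0, 0, 4, 0, 0, 0], [0, 0, 4, 0, 0, 0], [-0.8, -4, 2, 0, 0, -3], [-0.8, -4, 1, 0, 0, -3], [-0.8, -4, 0, 0, 0, -3], [-0.8, -4, 0, 0, 0, -3], [-0.8, -4, 0, 0, 0, -3], [-0.8, -4, 0, 0, 0, -3], [-0.8, -4, 0, 0, 0, -3], [-0.8, -4, 0, 0, 0, -3], [-0.8, -4, 0, 0, 0, -3]],
])

```text
t: 7.77
tool_pos: [0.4823, -0.0929, 0.126]
orientation: [2.664, 1.663, 0.002]
force: [0.7, -0.1, 0.1]
opening: 0.0698
gripper_force: 0.0
```

```bash
python3 - <<'E'
from m import *
s,R,y=pose();print(s['t'],s['tool_pos'],y,s['opening'])
im=eyes.read_camera('top');cv2.imwrite('pics/top1.png',im);T=cam('top')
cv2.imwrite('pics/t1c.png',cv2.resize(im[110:230,40:190],(750,600),interpolation=cv2.INTER_CUBIC))
E
```

```text
7.7667 [ 0.48233973 -0.09291227  0.12595564] -26.049921551078413 0.06977973310242568
```

View pics/t1c.png

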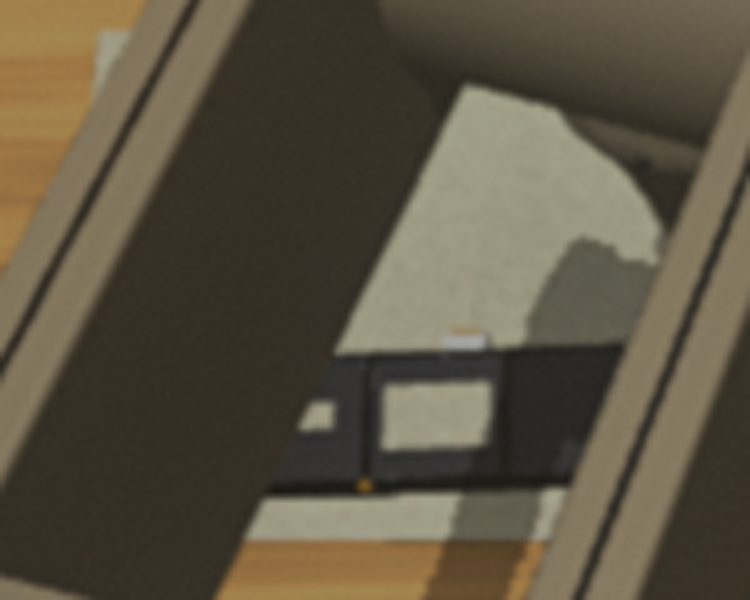

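The arm hides the fan in the top view, so I'll go on to the drive and check the fan later.

Request:
arm_command([
  [[-0.4, -3.4, 0, 0, 0, -1.2], [-0.4, -3.4, 0, 0, 0, -1.2], [-0.4, -3.4, 0, 0, 0, -1.2], [-0.4, -3.4, 0, 0, 0, -1.2], [-0.4, -3.4, 0, 0, 0, -1.2], [-0.4, -3.4, 0, 0, 0, -1.2], [-0.4, -3.4, 0, 0, 0, -1.2], [-0.4, -3.4, 0, 0, 0, -1.2], [-0.5, -3.4, 0, 0, 0, -1.2], [0, 0, 0, 0, 0, 0], [0, 0, 0, 0, 0, 0]],
], gripper=0.2)

```text
t: 8.73
tool_pos: [0.4454, -0.3987, 0.1253]
orientation: [2.81, 1.405, 0.0]
force: [0.1, -0.3, 0.4]
opening: 0.0564
gripper_force: 0.0
```

```bash
python3 - <<'E'
from m import *
s,R,y=pose();print(s['t'],s['tool_pos'],y)
c,im=snap('w5')
h=cv2.cvtColor(im,cv2.COLOR_BGR2HSV);H,S,V=cv2.split(h)
m=((S<75)|((H>40)&(S>40))|(V<45)).astype(np.uint8)*255
m=cv2.morphologyEx(m,cv2.MORPH_CLOSE,np.ones((3,3)))
for k in cv2.findContours(m,cv2.RETR_EXTERNAL,cv2.CHAIN_APPROX_NONE)[0]:
    r=cv2.minAreaRect(onplane(c,k[:,0],.008)[:,:2].astype(np.float32))
    if cv2.contourArea(k)>600: print(np.round(k[:,0].mean(0)),np.round(r[0],4),np.round(r[1],4),round(r[2],1))
E
```

```text
8.7333 [ 0.44541632 -0.39869931  0.1252961 ] -36.86153992586927
[251. 312.] [ 0.369  -0.4959] [0.1755 0.5634] 56.4
[251. 201.] [ 0.4399 -0.4058] [0.0778 0.0242] 54.6
[ 40. 160.] [ 0.3107 -0.2599] [0.0388 0.0682] 38.1
[168.  88.] [ 0.4432 -0.2846] [0.0667 0.0294] 84.7
[295.  14.] [ 0.5597 -0.3058] [0.0287 0.0693] 53.2
```

```bash
python3 - <<'E'
import cv2
im=cv2.imread('pics/w5.png');cv2.imwrite('pics/w5c.png',cv2.resize(im[140:260,200:300],(500,600),interpolation=cv2.INTER_NEAREST))
E
```

```text
(no output)
```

View pics/w5c.png

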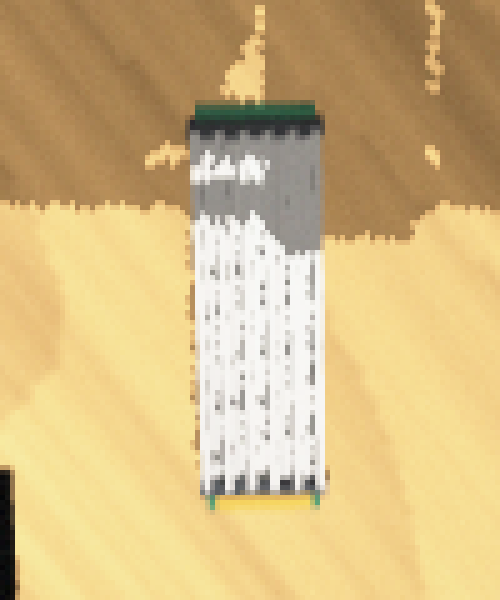

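The drive spans (251,160) to (253,241), with its green end up and gilt contacts down, nearly aligned with the fingers.

```bash
python3 - <<'E'
from m import *
s,R,y=pose();c=cam('wrist')
for z in(.002,.004):
    p=onplane(c,[(251.1,160.5),(252.8,241.3)],z);print(p.mean(0),np.linalg.norm(p[0]-p[1]),np.degrees(np.arctan2(*(p[0]-p[1])[1::-1]))-90)
    print((p.mean(0)-s['tool_pos'])*100)
E
```

```text
[ 0.43940956 -0.4062625   0.002     ] 0.080126453596494 -35.58538203715838
[ -0.63449812  -0.89203981 -12.31148924]
[ 0.43976984 -0.40577165  0.004     ] 0.07957181251786737 -35.585382037158375
[ -0.59847065  -0.84295469 -12.11148924]
```

Request:
arm_command([
  [[-0.3, -0.4, -2.5, 0, 0, 1.2], [-0.3, -0.4, -3.5, 0, 0, 0], [0, 0, -3.5, 0, 0, 0], [0, 0, -1.7, 0, 0, 0], [0, 0, -0.7, 0, 0, 0], [0, 0, 0, 0, 0, 0]],
])

```text
t: 9.28
tool_pos: [0.4392, -0.4026, 0.004]
orientation: [-2.788, -1.438, 0.001]
force: [-0.3, 0.2, -0.2]
opening: 0.056
gripper_force: 0.0
```

Request:
arm_command([
  [[0, -0.3, 0, 0, 0, 0], [0, 0, 0, 0, 0, 0], [0, 0, 0, 0, 0, 0], [0, 0, 0, 0, 0, 0], [0, 0, 0, 0, 0, 0], [0, 0, 0, 0, 0, 0], [0, 0, 0, 0, 0, 0], [0, 0, 0, 0, 0, 0]],
], gripper=-1, squeeze=12)

```text
t: 9.95
tool_pos: [0.4403, -0.4087, 0.0068]
orientation: [2.792, 1.437, 0.001]
force: [-0.2, 1.1, 6.9]
opening: 0.023
gripper_force: 12.0
```

Request:
arm_command([
  [[0, 0, 1.2, 0, 0, 0], [0, 0, 3.8, 0, 0, 0], [0, 0, 3.8, 0, 0, 0], [0.8, 3.6, 1, 0, 0, 3], [0.8, 3.6, 1, 0, 0, 3], [0.8, 3.6, 0, 0, 0, 3], [0.8, 3.6, 0, 0, 0, 3], [0.8, 3.6, 0, 0, 0, 3], [0.8, 3.6, 0, 0, 0, 3], [0.8, 3.6, 0, 0, 0, 3], [0.8, 3.6, 0, 0, 0, 3], [0.8, 3.6, 0, 0, 0, 3]],
])

```text
t: 10.95
tool_pos: [0.5118, -0.0824, 0.1145]
orientation: [2.378, 2.053, 0.0]
force: [-0.2, -0.4, 0.2]
opening: 0.0235
gripper_force: 12.0
```

Request:
arm_command([
  [[0.7, 3.7, 0, 0, 0, 2.4], [0.7, 3.7, 0, 0, 0, 2.4], [0.7, 3.7, 0, 0, 0, 2.4], [0.7, 3.7, 0, 0, 0, 2.4], [0, 0, 0, 0, 0, 0], [0, 0, 0, 0, 0, 0], [0, 0, 0, 0, 0, 0]],
])

```text
t: 11.53
tool_pos: [0.5396, 0.0636, 0.114]
orientation: [2.2, 2.243, -0.001]
force: [0.5, -0.2, 0.1]
opening: 0.023
gripper_force: 12.0
```

```bash
python3 - <<'E'
from m import *
s,R,y=pose();print(s['t'],s['tool_pos'],y,s['opening'])
c,im=snap('w6');np.savez('w6.npz',K=c[0],R=c[1],t=c[2])
E
```

```text
11.5333 [0.5395934  0.06360964 0.1140468 ] 1.1071630376514923 0.023035301348979808
```

View pics/w6.png

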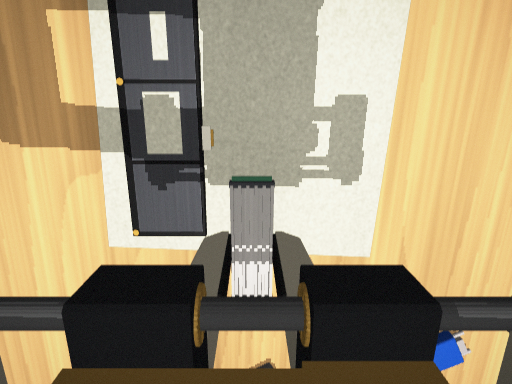

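The held drive shows its green end at (252,178). The battery's rear right corner is at (206,235).

```bash
python3 - <<'E'
from m import *
z=np.load('w6.npz');c=(z['K'],z['R'],z['t'])
V=cv2.cvtColor(cv2.imread('pics/w6.png'),cv2.COLOR_BGR2HSV)[...,2].astype(int)
print(V[170:186,252],V[190,222:282])
print('green end',[onplane(c,[(252,176.5)],h)[0].round(4) for h in(.107,.110,.112)])
print('sides',onplane(c,[(230.5,195),(274,195),(231.5,240),(272.5,240)],.114).round(4))
V[240:]=255
R=[(198+np.where(V[v,198:215]<95)[0].max()+.5,v) for v in list(range(30,110))+list(range(170,225))]
E=[(u,225+np.where(V[225:245,u]<95)[0].max()+.5) for u in range(145,200)]
for P in(R,E):
    Q=onplane(c,P,.010)[:,:2].astype(np.float32);l=cv2.fitLine(Q,cv2.DIST_HUBER,0,.01,.01).ravel();print(l.round(4),np.degrees(np.arctan2(l[1],l[0])))
E
```

```text
[157 155 161 163 162 138 102  85  87  86  79  49  45  51  54  52] [239 240 243 244 242 243 243 229 147 144 142 120 139 140 144 144 142 143
 143 125 141 142 146 150 144 146 142 143 147 150 148 143 124 143 145 142
 140 142 145 140 145 145 144 142 147 146 145 147 126 147 145 146 229 241
 240 240 242 243 242 241]
green end [array([0.5392, 0.1031, 0.107 ]), array([0.5392, 0.1038, 0.11  ]), array([0.5392, 0.1042, 0.112 ])]
sides [[0.5277 0.0942 0.114 ]
 [0.5513 0.0946 0.114 ]
 [0.5283 0.0678 0.114 ]
 [0.5515 0.0682 0.114 ]]Traceback (most recent call last):
  File "<stdin>", line 8, in <module>
    return umr_maximum(a, axis, None, out, keepdims, initial, where)
ValueError: zero-size array to reduction operation maximum which has no identity
```

```bash
python3 - <<'E'
from m import *
z=np.load('w6.npz');c=(z['K'],z['R'],z['t'])
V=cv2.cvtColor(cv2.imread('pics/w6.png'),cv2.COLOR_BGR2HSV)[...,2].astype(int)
def f(P):
    Q=onplane(c,P,.010)[:,:2].astype(np.float32);l=cv2.fitLine(Q,cv2.DIST_HUBER,0,.01,.01).ravel();print(l.round(4),np.degrees(np.arctan2(l[1],l[0])))
f([(190+j.max()+.5,v) for v in list(range(20,110))+list(range(170,225)) for j in [np.where(V[v,190:215]<95)[0]] if len(j)])
f([(u,220+j.max()+.5) for u in range(145,195) for j in [np.where(V[220:245,u]<95)[0]] if len(j)])
E
```

```text
[ 0.0194 -0.9998  0.4975  0.1297] -88.88726
[0.9998 0.0193 0.4692 0.0253] 1.1042017
```

Request:
arm_command([
  [[0.1, 0.2, -3.0, 0, 0, 0], [0, 0, -3.5, 0, 0, 0], [0, 0, -2.2, 0, 0, 0], [0, 0, -0.9, 0, 0, 0], [0, 0, -0.3, 0, 0, 0], [0, 0, 0, 0, 0, 0], [0, 0, 0, 0, 0, 0]],
])

```text
t: 12.17
tool_pos: [0.5422, 0.0652, 0.0166]
orientation: [2.2, 2.24, 0.003]
force: [-0.7, -0.3, -1.1]
opening: 0.0231
gripper_force: 12.0
```

Request:
arm_command([
  [[-0.1, 0, -0.5, 0, 0, 0], [0, 0, -0.2, 0, 0, 0], [0, 0, 0, 0, 0, 0], [0, 0, 0, 0, 0, 0]],
])

```text
t: 12.5
tool_pos: [0.5412, 0.0658, 0.0092]
orientation: [2.199, 2.241, 0.003]
force: [0.9, -1.0, 3.0]
opening: 0.0236
gripper_force: 12.0
```

Request:
arm_command([
  [[0, 0, 0, 0, 0, 0], [0, 0, 0, 0, 0, 0], [0, 0, 0, 0, 0, 0], [0, 0, 0, 0, 0, 0]],
], gripper=-0.25)

```text
t: 12.83
tool_pos: [0.5394, 0.0659, 0.0075]
orientation: [-2.2, -2.242, 0.001]
force: [0.5, 0.1, 0.1]
opening: 0.0342
gripper_force: 0.0
```

Request:
arm_command([
  [[0, 0, 1, 0, 0, 0], [0, 0, 4, 0, 0, 0], [0, 0, 4, 0, 0, 0], [0, 0, 3, 0, 0, 0], [0, 0, 0, 0, 0, 0], [0, 0, 0, 0, 0, 0]],
])

```text
t: 13.33
tool_pos: [0.5419, 0.0659, 0.1314]
orientation: [2.197, 2.24, 0.007]
force: [0.5, 0.3, -0.5]
opening: 0.0351
gripper_force: 0.0
```

```bash
python3 - <<'E'
from m import *
s,R,y=pose();print(s['t'],s['tool_pos'],y,s['opening'])
c,im=snap('w7');np.savez('w7.npz',K=c[0],R=c[1],t=c[2])
E
```

```text
13.3333 [0.54193631 0.06593923 0.13140527] 1.0868283971085133 0.035135332301358825
```

View pics/w7.png

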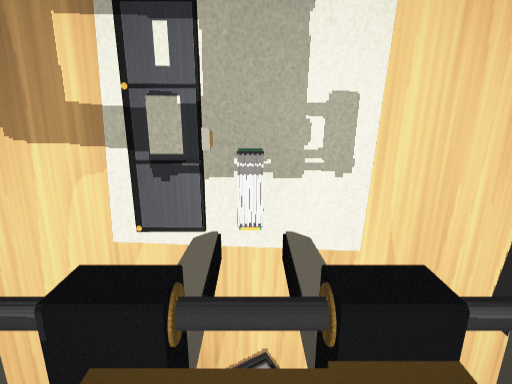

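The drive now lies at (250,190), its gilt end level with the battery's end (row 230). Let me check the gap numerically.

```bash
python3 - <<'E'
from m import *
z=np.load('w7.npz');c=(z['K'],z['R'],z['t'])
V=cv2.cvtColor(cv2.imread('pics/w7.png'),cv2.COLOR_BGR2HSV)[...,2].astype(int)
print(V[190,196:272]);print(V[140:155,250]);print(V[222:240,250])
for v in (170,190,215):
    print(onplane(c,[(205,v),],.010).round(4),onplane(c,[(236.7,v),(264,v)],.009).round(4))
print(onplane(c,[(250,149),(250,230)],.005).round(4), onplane(c,[(190,230.3)],.010).round(4))
E
```

```text
[108 104 108 103  66  49  48  27  55 240 242 242 243 245 245 244 242 239
 238 239 243 246 243 242 240 242 244 243 242 242 242 242 243 241 242 243
 244 240 239 241 240 244 247 247 246 246 233 247 246 246 247 247 246 156
 247 247 247 235 246 247 215 247 247 246 150 225 247 244 239 240 241 245
 245 243 238 238]
[162 164 164 162 161 164 166 164 114  81  90  64  47  57  67]
[207 116  96 107 103 224 245 244 243 244 246 244 242 240 240 241 244 244]
[[0.4999 0.0858 0.01  ]] [[0.5289 0.0861 0.009 ]
 [0.554  0.0865 0.009 ]]
[[0.4995 0.0668 0.01  ]] [[0.529  0.0671 0.009 ]
 [0.5546 0.0675 0.009 ]]
[[0.499  0.0421 0.01  ]] [[0.5292 0.0423 0.009 ]
 [0.5554 0.0427 0.009 ]]
[[0.5408 0.1051 0.005 ]
 [0.5422 0.0255 0.005 ]] [[0.4841 0.0262 0.01  ]]
```

Drive placed well: gap 29.7 mm, end flush within 1 mm, yaw 1.0°. Now the case.

Request:
arm_command([
  [[0.3, -3.4, 0.5, 0, 0, 4.3], [0.3, -3.4, 0.5, 0, 0, 4.3], [0.3, -3.4, 0.5, 0, 0, 4.3], [0.3, -3.4, 0.5, 0, 0, 4.3], [0.3, -3.4, 0.5, 0, 0, 4.3], [0.3, -3.4, 0.5, 0, 0, 4.3], [0.3, -3.4, 0.5, 0, 0, 4.3], [0, 0, 0, 0, 0, 0], [0, 0, 0, 0, 0, 0]],
], gripper=0.8)

```text
t: 14.13
tool_pos: [0.5597, -0.1735, 0.1611]
orientation: [-1.546, -2.731, 0.001]
force: [-0.5, 0.1, -0.5]
opening: 0.0831
gripper_force: 0.0
```

```bash
python3 - <<'E'
from m import *
s,R,y=pose();print(s['t'],s['tool_pos'],y,s['opening'])
c,im=snap('w8');np.savez('w8.npz',K=c[0],R=c[1],t=c[2])
for nm,k,r in blobs(im,600):
    q=onplane(c,cv2.boxPoints(r),.018);print(nm,np.round(cv2.boxPoints(r)).tolist(),onplane(c,[r[0]],.018)[0].round(4),np.round([np.linalg.norm(q[0]-q[1]),np.linalg.norm(q[1]-q[2])],4),np.round([np.degrees(np.arctan2(*(q[i+1]-q[i])[1::-1])) for i in(0,1)],1))
E
```

```text
14.1333 [ 0.55973715 -0.17350298  0.16110825] 30.977273578277625 0.08307710067264627
grey [[-7.0, 241.0], [508.0, 215.0], [516.0, 363.0], [0.0, 389.0]] [ 0.6311 -0.2857  0.018 ] [0.5369 0.1922] [ 34.1 -43.9]
grey [[224.0, 142.0], [281.0, 142.0], [281.0, 224.0], [224.0, 224.0]] [ 0.5591 -0.1701  0.018 ] [0.0549 0.0842] [ 31.  -57.6]
grey [[95.0, 106.0], [146.0, 55.0], [202.0, 110.0], [151.0, 162.0]] [ 0.4384 -0.1588  0.018 ] [0.0679 0.0677] [ 71.4 -14.2]
grey [[326.0, 0.0], [488.0, 0.0], [488.0, 77.0], [326.0, 77.0]] [0.6086 0.0128 0.018 ] [0.139  0.0633] [ 31.  -47.5]
green [[78.0, 229.0], [109.0, 181.0], [133.0, 196.0], [102.0, 245.0]] [ 0.446  -0.2746  0.018 ] [0.0646 0.028 ] [84.1 -4.6]
```

View pics/w8.png

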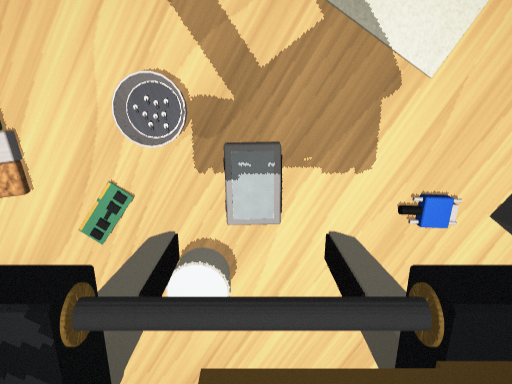

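The case spans (224–281, 142–224), aligned with the fingers. Dish, module and jar are well clear.

Request:
arm_command([
  [[0, 0.3, -3.2, 0, 0, 0], [0, 0, -3.2, 0, 0, 0], [0, 0, 0, 0, 0, 0], [0, 0, 0, 0, 0, 0]],
])

```text
t: 14.52
tool_pos: [0.5583, -0.1668, 0.096]
orientation: [-1.538, -2.731, 0.001]
force: [-0.3, 0.6, 0.3]
opening: 0.0836
gripper_force: 0.0
```

```bash
python3 - <<'E'
from m import *
s,R,y=pose();print(s['t'],s['tool_pos'],y,s['opening'])
c,im=snap('w9');np.savez('w9.npz',K=c[0],R=c[1],t=c[2])
z=np.load('w8.npz');c1=(z['K'],z['R'],z['t'])
ref=np.array([(224,142),(281,142),(281,224),(224,224)],float)
for nm,k,r in blobs(im,600):
    q=onplane(c,cv2.boxPoints(r),.018);p=onplane(c,[r[0]],.018)[0];print(nm,p.round(4))
    if nm=='grey' and np.linalg.norm(p[:2]-[.559,-.17])<.02:
        b=cv2.boxPoints(r);b=b[np.lexsort((b[:,0],b[:,1]>b[:,1].mean()))]
        print(b.round(1),np.round([np.linalg.norm(q[0]-q[1]),np.linalg.norm(q[1]-q[2])],4))
        for a,bb in zip([ref[0],ref[1],ref[3],ref[2]],b): print(tri(c1,a,c,bb).round(4))
E
```

```text
14.5167 [ 0.55833382 -0.16679429  0.09603544] 31.23523848089323 0.08364172292499594
grey [ 0.6098 -0.2444  0.018 ]
grey [ 0.5584 -0.1697  0.018 ]
[[214. 159.]
 [285. 159.]
 [214. 259.]
 [285. 259.]] [0.0548 0.0849]
[ 0.5143 -0.1499  0.015 ]
[ 5.640e-01 -1.221e-01  3.000e-04]
[ 0.5556 -0.2215  0.0213]
[ 0.6073 -0.1925  0.017 ]
grey [ 0.4382 -0.1588  0.018 ]
grey [0.6075 0.0054 0.018 ]
green [ 0.4471 -0.2723  0.018 ]
```

Request:
arm_command([
  [[0, -0.3, -3, 0, 0, 0], [0, 0, -3, 0, 0, 0], [0, 0, -2, 0, 0, 0], [0, 0, -0.6, 0, 0, 0], [0, 0, 0, 0, 0, 0]],
])

```text
t: 14.98
tool_pos: [0.5606, -0.1716, 0.0128]
orientation: [-1.542, -2.736, 0.0]
force: [1.2, -0.1, 0.2]
opening: 0.0838
gripper_force: 0.0
```

Request:
arm_command([
  [[0, 0, 0, 0, 0, 0], [0, 0, 0, 0, 0, 0], [0, 0, 0, 0, 0, 0], [0, 0, 0, 0, 0, 0], [0, 0, 0, 0, 0, 0], [0, 0, 0, 0, 0, 0]],
], gripper=-1, squeeze=20)

```text
t: 15.48
tool_pos: [0.5617, -0.1725, 0.0141]
orientation: [1.542, 2.735, 0.0]
force: [-1.3, 0.3, 5.4]
opening: 0.0555
gripper_force: 20.0
```

Grip is a bit shallow; regrip 5 mm lower.

Request:
arm_command([
  [[0, 0, 0, 0, 0, 0], [0, 0, 0, 0, 0, 0], [0, 0, -0.5, 0, 0, 0], [0, 0, 0, 0, 0, 0], [0, 0, 0, 0, 0, 0]],
], gripper=0.5)

```text
t: 15.9
tool_pos: [0.5601, -0.1719, 0.007]
orientation: [-1.542, -2.735, 0.0]
force: [0.4, 0.0, -0.2]
opening: 0.0697
gripper_force: 0.0
```

Request:
arm_command([
  [[0, 0, 0, 0, 0, 0], [0, 0, 0, 0, 0, 0], [0, 0, 0, 0, 0, 0], [0, 0, 0, 0, 0, 0], [0, 0, 0, 0, 0, 0]],
], gripper=-1)

```text
t: 16.32
tool_pos: [0.5608, -0.1722, 0.0079]
orientation: [-1.543, -2.737, 0.0]
force: [-0.1, 0.0, -0.2]
opening: 0.0556
gripper_force: 20.0
```

Request:
arm_command([
  [[0, 0, 1.2, 0, 0, 0], [0, 0, 3.8, 0, 0, 0], [0, 0, 3.8, 0, 0, 0], [0, 3.4, 1, 0, 0, -3], [0, 3.4, 1, 0, 0, -3], [0, 3.4, 0, 0, 0, -3], [0, 3.4, 0, 0, 0, -3], [0, 3.4, 0, 0, 0, -3], [0, 3.4, 0, 0, 0, -3], [0, 3.4, 0, 0, 0, -3], [0, 3.4, 0, 0, 0, -3], [0, 3.4, 0, 0, 0, -3]],
])

```text
t: 17.32
tool_pos: [0.5608, 0.1355, 0.1171]
orientation: [2.141, 2.298, 0.001]
force: [0.6, -1.2, -0.5]
opening: 0.0558
gripper_force: 20.0
```

Request:
arm_command([
  [[-0.6, 3.2, 0, 0, 0, -3], [0, 0, 0, 0, 0, 0], [0, 0, 0, 0, 0, 0], [0, 0, 0, 0, 0, 0]],
])

```text
t: 17.65
tool_pos: [0.555, 0.1656, 0.1165]
orientation: [2.196, 2.246, 0.0]
force: [-0.3, -1.0, -1.0]
opening: 0.0561
gripper_force: 20.0
```

```bash
python3 - <<'E'
from m import *
s,R,y=pose();print(s['t'],s['tool_pos'],y,s['opening'])
c,im=snap('w10');np.savez('w10.npz',K=c[0],R=c[1],t=c[2])
E
```

```text
17.65 [0.55495198 0.16564669 0.11654025] 1.2735359141648332 0.0561004191923349
```

View pics/w10.png

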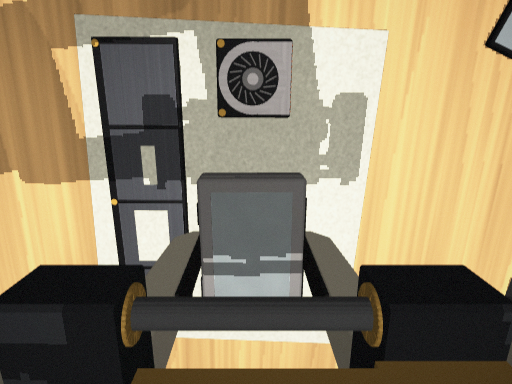

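The fan sits at (216–293, 38–118), with its top level with the battery's left end (row 38). The held case's far edge is at row 173.

```bash
python3 - <<'E'
from m import *
z=np.load('w10.npz');c=(z['K'],z['R'],z['t'])
V=cv2.cvtColor(cv2.imread('pics/w10.png'),cv2.COLOR_BGR2HSV)[...,2].astype(int)
print(V[165:200,252])
for zz in(.109,.118,.127): print(zz,onplane(c,[(252,172.5)],zz).round(4))
print('top edge?',[(r,onplane(c,[(252,r)],.1265)[0].round(4)) for r in(178,182)])
print('case sides',onplane(c,[(197.5,200),(306.5,200)],.1265).round(4))
print('fan L',onplane(c,[(225,38),(285,39)],.013).round(4),'R',onplane(c,[(225,117),(285,118)],.013).round(4),'front',onplane(c,[(216.3,45),(216.8,110)],.013).round(4),'rear',onplane(c,[(293,45),(292,110)],.013).round(4))
print('bat rear',onplane(c,[(179.5,45),(185,160)],.010).round(4),'left',onplane(c,[(100,38.),(170,38)],.010).round(4))
print(V[60,170:225],V[30:45,140],V[112:122,250],V[32:44,250])
E
```

```text
[170 163 157 161 165 172 170 121  61  56  66  67  62  69  79  87  94  91
  93  91  96  97  94  90  92  94  94 102 105 103 104 107  99 103 102]
0.109 [[0.5544 0.2073 0.109 ]]
0.118 [[0.5544 0.2092 0.118 ]]
0.127 [[0.5543 0.211  0.127 ]]
top edge? [(178, array([0.5543, 0.2081, 0.1265])), (182, array([0.5544, 0.206 , 0.1265]))]
case sides [[0.5268 0.196  0.1265]
 [0.5825 0.1972 0.1265]]
fan L [[0.532  0.2925 0.013 ]
 [0.5782 0.2929 0.013 ]] R [[0.5319 0.2335 0.013 ]
 [0.5813 0.2338 0.013 ]] front [[0.5252 0.2874 0.013 ]
 [0.5252 0.2389 0.013 ]] rear [[0.5846 0.2888 0.013 ]
 [0.5867 0.2402 0.013 ]]
bat rear [[0.4961 0.2873 0.01  ]
 [0.4972 0.1966 0.01  ]] left [[0.4344 0.2909 0.01  ]
 [0.4889 0.2921 0.01  ]]
[ 95  96  94  99  35  39  38  25  20 159 243 244 244 244 243 243 243 245
 244 244 244 242 241 241 241 242 241 240 239 237 164 171 171 172 163 162
 159 161 165 166 164 160 158 159 165 165  78  18  24  23  26  27  46 144
 153] [160 161 167 168 166 166 126  54  32  36  36  33  33  36  71] [153 154  96  16  15  95 154 171 170 165] [159 156 159 162 165 161 102  32  27  97 149 161]
```

Request:
arm_command([
  [[0, 0.3, -3.0, 0, 0, 0], [0, 0, -3.5, 0, 0, 0], [0, 0, -2.2, 0, 0, 0], [0, 0, -0.9, 0, 0, 0], [0, 0, -0.3, 0, 0, 0], [0, 0, 0, 0, 0, 0], [0, 0, 0, 0, 0, 0]],
])

```text
t: 18.28
tool_pos: [0.5564, 0.1686, 0.0187]
orientation: [2.198, 2.242, 0.003]
force: [0.0, -0.4, -1.4]
opening: 0.056
gripper_force: 20.0
```

Request:
arm_command([
  [[-0.1, 0, -0.5, 0, 0, 0], [0, 0, -0.2, 0, 0, 0], [0, 0, 0, 0, 0, 0], [0, 0, 0, 0, 0, 0]],
])

```text
t: 18.62
tool_pos: [0.5547, 0.169, 0.0108]
orientation: [2.198, 2.244, 0.002]
force: [1.0, -0.6, 1.3]
opening: 0.0555
gripper_force: 20.0
```

Request:
arm_command([
  [[0, 0, -0.1, 0, 0, 0], [0, 0, 0, 0, 0, 0], [0, 0, 0, 0, 0, 0]],
])

```text
t: 18.87
tool_pos: [0.5547, 0.169, 0.0107]
orientation: [2.197, 2.244, 0.002]
force: [-3.7, -1.7, 12.0]
opening: 0.056
gripper_force: 20.0
```

Request:
arm_command([
  [[0, 0, 0, 0, 0, 0], [0, 0, 0, 0, 0, 0], [0, 0, 0, 0, 0, 0], [0, 0, 0, 0, 0, 0]],
], gripper=0.45)

```text
t: 19.2
tool_pos: [0.5536, 0.1688, 0.0086]
orientation: [-2.198, -2.244, 0.001]
force: [-0.7, -0.3, 0.3]
opening: 0.0672
gripper_force: 0.0
```

Request:
arm_command([
  [[0, 0, 1, 0, 0, 0], [0, 0, 4, 0, 0, 0], [0, 0, 4, 0, 0, 0], [0, 0, 3, 0, 0, 0], [0, 0, 0, 0, 0, 0], [0, 0, 0, 0, 0, 0]],
])

```text
t: 19.7
tool_pos: [0.556, 0.1693, 0.1326]
orientation: [2.196, 2.242, 0.008]
force: [-0.6, -0.3, -0.9]
opening: 0.0674
gripper_force: 0.0
```

```bash
python3 - <<'E'
from m import *
s,R,y=pose();print(s['t'],s['tool_pos'],y,s['opening'])
c,im=snap('w11');np.savez('w11.npz',K=c[0],R=c[1],t=c[2])
E
```

```text
19.7 [0.55599613 0.16931896 0.1326162 ] 1.185470823911536 0.06739909698835382
```

View pics/w11.png

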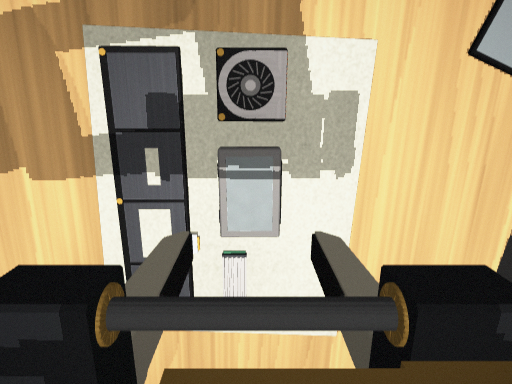

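Fan, case and drive lie in a row: fan to row 121, case rows 147–237, drive from row 251. Next is the numeric check, and the case's pose for stacking.

```bash
python3 - <<'E'
from m import *
z=np.load('w11.npz');c=(z['K'],z['R'],z['t'])
print('near end (z.021)',onplane(c,[(225,236.7),(275,236.7)],.021).round(4),'far (z.003)',onplane(c,[(225,147.2),(275,147.2)],.003).round(4))
print('sides',onplane(c,[(218,200),(281,200),(218.5,170),(281.5,170)],.021).round(4))
print('fan right',onplane(c,[(250,121.5)],.013).round(4),'drive left',onplane(c,[(234,250.5)],.006).round(4))
print('bat rear',onplane(c,[(183,60),(188,180)],.010).round(4))
E
```

```text
near end (z.021) [[0.5328 0.1278 0.021 ]
 [0.5799 0.1286 0.021 ]] far (z.003) [[0.5317 0.2094 0.003 ]
 [0.5779 0.2103 0.003 ]]
sides [[0.5265 0.1637 0.021 ]
 [0.5839 0.1647 0.021 ]
 [0.5272 0.1914 0.021 ]
 [0.583  0.1925 0.021 ]]
fan right [[0.5543 0.2334 0.013 ]] drive left [[0.5407 0.1066 0.006 ]]
bat rear [[0.4971 0.2824 0.01  ]
 [0.4978 0.1792 0.01  ]]
```

Everything is spaced right. Now the module.

Request:
arm_command([
  [[-0.9, -3.75, 0, 0, 0, -0.5], [-0.9, -3.75, 0, 0, 0, -0.5], [-0.9, -3.75, 0, 0, 0, -0.5], [-0.9, -3.75, 0, 0, 0, -0.5], [-0.9, -3.75, 0, 0, 0, -0.5], [-0.9, -3.75, 0, 0, 0, -0.5], [-0.9, -3.75, 0, 0, 0, -0.5], [-0.9, -3.75, 0, 0, 0, -0.5], [-0.9, -3.75, 0, 0, 0, -0.5], [-0.9, -3.75, 0, 0, 0, -0.5], [-1.1, -3.75, 0, 0, 0, -0.5], [-1.1, -3.75, 0, 0, 0, -0.8]],
], gripper=0.3)

```text
t: 20.75
tool_pos: [0.4398, -0.282, 0.1269]
orientation: [-2.316, -2.117, 0.001]
force: [1.1, 0.8, 0.1]
opening: 0.0607
gripper_force: 0.0
```

Request:
arm_command([
  [[0, 0, 0, 0, 0, 0], [0, 0, 0, 0, 0, 0]],
])

```text
t: 20.92
tool_pos: [0.44, -0.2821, 0.127]
orientation: [-2.32, -2.113, 0.001]
force: [0.4, 0.5, 0.3]
opening: 0.0603
gripper_force: 0.0
```

```bash
python3 - <<'E'
from m import *
s,R,y=pose();print(s['t'],s['tool_pos'],y,s['opening'])
c,im=snap('w12');np.savez('w12.npz',K=c[0],R=c[1],t=c[2])
cv2.imwrite('pics/w12c.png',cv2.resize(im[140:260,190:310],(600,600),interpolation=cv2.INTER_NEAREST))
E
```

```text
20.9167 [ 0.43996455 -0.28208396  0.12696154] -5.3453388690191925 0.060278493797963004
```

View pics/w12c.png

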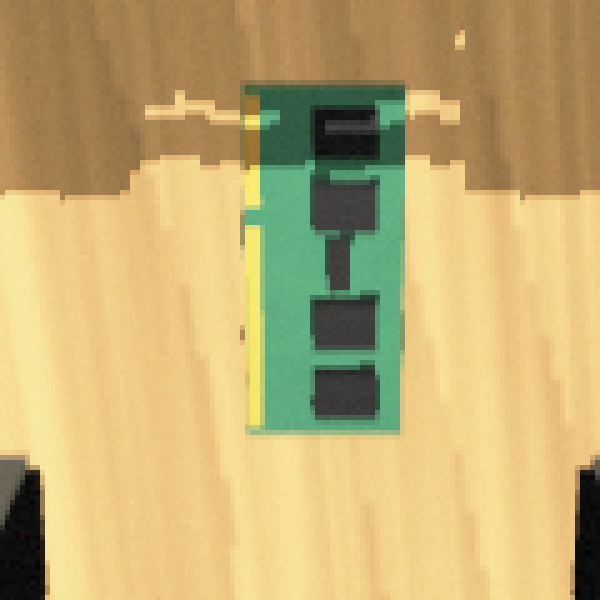

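The module in the crop has corners (243,84), (405,84), (400,434), (247,434), aligned with the fingers.

```bash
python3 - <<'E'
from m import *
def ld(n):
    z=np.load(n+'.npz');return (z['K'],z['R'],z['t']),cv2.imread(f'pics/{n}.png')
g={}
for n in('w1','w8','w12'):
    c,im=ld(n)
    for nm,k,r in blobs(im,600):
        if nm=='green' and np.linalg.norm(onplane(c,[r[0]],.005)[0,:2]-[.444,-.283])<.02: g[n]=(c,r[0])
print(tri(*g['w1'],*g['w12']).round(4),tri(*g['w8'],*g['w12']).round(4))
c=g['w12'][0];p=onplane(c,np.array([(243,84),(405,84),(400,434),(247,434)])/5+[190-.1,140-.1],.004)
print(p.round(4),p.mean(0),(p.mean(0)-pose()[0]['tool_pos'])*100)
print(np.degrees(np.arctan2(*(p[0]+p[1]-p[2]-p[3])[1::-1]))-90)
E
```

```text
[ 0.4425 -0.2827  0.0027] [ 0.4425 -0.2824  0.0035]
[[ 0.431  -0.2483  0.004 ]
 [ 0.4604 -0.251   0.004 ]
 [ 0.4543 -0.3189  0.004 ]
 [ 0.4247 -0.3162  0.004 ]] [ 0.44259554 -0.28359846  0.004     ] [  0.19962964  -0.28609722 -12.31266751]
-5.25720250218869
```

Request:
arm_command([
  [[0.2, -0.2, -2.5, 0, 0, 0], [0, 0, -3.5, 0, 0, 0], [0, 0, -3.5, 0, 0, 0], [0, 0, -1.8, 0, 0, 0], [0, 0, -0.6, 0, 0, 0], [0, 0, 0, 0, 0, 0]],
])

```text
t: 21.47
tool_pos: [0.4425, -0.2803, 0.0074]
orientation: [-2.312, -2.119, 0.001]
force: [0.4, -1.0, 0.4]
opening: 0.0608
gripper_force: 0.0
```

Request:
arm_command([
  [[0, -0.2, -0.4, 0, 0, 0], [0, 0, 0, 0, 0, 0], [0, 0, 0, 0, 0, 0]],
])

```text
t: 21.72
tool_pos: [0.4451, -0.2858, 0.0075]
orientation: [2.316, 2.119, 0.001]
force: [-0.0, 0.3, 0.4]
opening: 0.0602
gripper_force: 0.0
```

Request:
arm_command([
  [[0, 0, 0, 0, 0, 0], [0, 0, 0, 0, 0, 0], [0, 0, 0, 0, 0, 0]],
])

```text
t: 21.97
tool_pos: [0.4443, -0.2855, 0.0067]
orientation: [2.318, 2.119, 0.0]
force: [-0.2, 0.3, 0.5]
opening: 0.0605
gripper_force: 0.0
```

Request:
arm_command([
  [[-0.2, 0.2, -0.4, 0, 0, 0], [0, 0, 0, 0, 0, 0], [0, 0, 0, 0, 0, 0], [0, 0, 0, 0, 0, 0], [0, 0, 0, 0, 0, 0]],
])

```text
t: 22.38
tool_pos: [0.4418, -0.2831, 0.0018]
orientation: [-2.318, -2.12, 0.0]
force: [0.1, 0.3, 0.1]
opening: 0.0606
gripper_force: 0.0
```

Request:
arm_command([
  [[0, 0, 0, 0, 0, 0], [0, 0, 0, 0, 0, 0], [0, 0, 0, 0, 0, 0], [0, 0, 0, 0, 0, 0], [0, 0, 0, 0, 0, 0], [0, 0, 0, 0, 0, 0], [0, 0, 0, 0, 0, 0]],
], gripper=-1, squeeze=8)

```text
t: 22.97
tool_pos: [0.4419, -0.2832, 0.0019]
orientation: [2.318, 2.12, 0.0]
force: [0.2, 0.0, -0.3]
opening: 0.0299
gripper_force: 8.0
```

Request:
arm_command([
  [[0, 0, 1.2, 0, 0, 0], [0, 0, 3.8, 0, 0, 0], [0, 0, 3.8, 0, 0, 0], [0.9, 3.6, 1, 0, 0, 0.5], [0.9, 3.6, 1, 0, 0, 0.5], [0.9, 3.6, 1, 0, 0, 0.5], [0.9, 3.6, 0, 0, 0, 0.5], [0.9, 3.6, 0, 0, 0, 0.5], [0.9, 3.6, 0, 0, 0, 0.5], [0.9, 3.6, 0, 0, 0, 0.5], [0.9, 3.6, 0, 0, 0, 0.5], [0.9, 3.6, 0, 0, 0, 0.5]],
])

```text
t: 23.97
tool_pos: [0.5232, 0.0427, 0.1211]
orientation: [2.232, 2.209, 0.001]
force: [0.4, -0.9, 0.3]
opening: 0.0295
gripper_force: 8.0
```

Request:
arm_command([
  [[0.8, 3.2, 0, 0, 0, 0.5], [0.8, 3.2, 0, 0, 0, 0.4], [0.8, 3.2, 0, 0, 0, 0.4], [0.8, 3.2, 0, 0, 0, 0.4], [0, 0, 0, 0, 0, 0], [0, 0, 0, 0, 0, 0], [0, 0, 0, 0, 0, 0]],
])

```text
t: 24.55
tool_pos: [0.5548, 0.1687, 0.1204]
orientation: [2.199, 2.243, -0.0]
force: [-0.3, 1.0, -0.3]
opening: 0.0302
gripper_force: 8.0
```

```bash
python3 - <<'E'
from m import *
s,R,y=pose();print(s['t'],s['tool_pos'],y,s['opening'])
c,im=snap('w13');np.savez('w13.npz',K=c[0],R=c[1],t=c[2])
E
```

```text
24.55 [0.55475843 0.16873779 0.12038112] 1.1244157866833102 0.030159025350138615
```

View pics/w13.png

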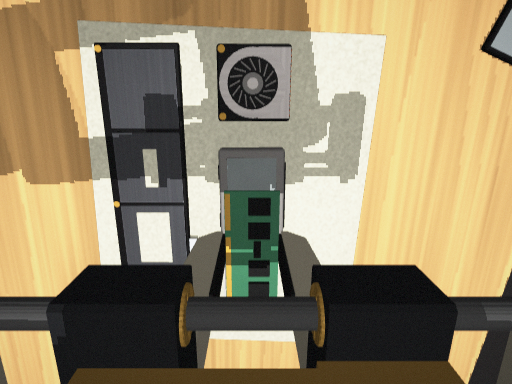

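The module is held level, far end at (251,190), over the case.

```bash
python3 - <<'E'
from m import *
z=np.load('w13.npz');c=(z['K'],z['R'],z['t'])
print(onplane(c,[(251,190)],.1215).round(4),onplane(c,[(223,215),(280.5,215)],.1215).round(4))
E
```

```text
[[0.5539 0.2026 0.1215]] [[0.5388 0.1882 0.1215]
 [0.5703 0.1888 0.1215]]
```

Request:
arm_command([
  [[0, 0, -2.5, 0, 0, 0], [0, 0, -3.5, 0, 0, 0], [0, 0, -2.2, 0, 0, 0], [0, 0, -0.7, 0, 0, 0], [0, 0, 0, 0, 0, 0], [0, 0, 0, 0, 0, 0], [0, 0, 0, 0, 0, 0]],
])

```text
t: 25.18
tool_pos: [0.5565, 0.1687, 0.0332]
orientation: [2.2, 2.24, 0.004]
force: [0.2, -0.5, 0.0]
opening: 0.0302
gripper_force: 8.0
```

Request:
arm_command([
  [[-0.1, 0, -0.5, 0, 0, 0], [0, 0, -0.3, 0, 0, 0], [0, 0, -0.1, 0, 0, 0], [0, 0, 0, 0, 0, 0], [0, 0, 0, 0, 0, 0], [0, 0, 0, 0, 0, 0]],
])

```text
t: 25.68
tool_pos: [0.5544, 0.169, 0.0225]
orientation: [2.2, 2.242, 0.001]
force: [0.6, -0.8, 3.9]
opening: 0.0297
gripper_force: 8.0
```

Contact felt (3.9 N). Release and retreat.

Request:
arm_command([
  [[0, 0, 0.1, 0, 0, 0], [0, 0, 0, 0, 0, 0], [0, 0, 0, 0, 0, 0], [0, 0, 0, 0, 0, 0], [0, 0, 0, 0, 0, 0]],
], gripper=-0.1)

```text
t: 26.1
tool_pos: [0.5536, 0.1688, 0.0226]
orientation: [-2.2, -2.242, 0.001]
force: [0.3, 0.1, -0.3]
opening: 0.0421
gripper_force: 0.0
```

Request:
arm_command([
  [[0, 0, 1, 0, 0, 0], [0, 0, 4, 0, 0, 0], [0, 0, 4, 0, 0, 0], [0, -2, 3, 0, 0, 0], [0, -4, 1, 0, 0, 0], [0, 0, 0, 0, 0, 0], [0, 0, 0, 0, 0, 0]],
])

```text
t: 26.68
tool_pos: [0.5549, 0.1074, 0.155]
orientation: [2.202, 2.238, 0.004]
force: [-0.7, 0.7, 0.1]
opening: 0.042
gripper_force: 0.0
```

```bash
python3 - <<'E'
from m import *
s,R,y=pose();print(s['t'],s['tool_pos'],y,s['opening'])
c,im=snap('w14');np.savez('w14.npz',K=c[0],R=c[1],t=c[2])
for nm,k,r in blobs(im,500):
    if nm=='green' or 1:
        q=onplane(c,cv2.boxPoints(r),.024);print(nm,np.round(r[0]),onplane(c,[r[0]],.024)[0].round(4),np.round([np.linalg.norm(q[0]-q[1]),np.linalg.norm(q[1]-q[2])],4))
E
```

```text
26.6833 [0.55492936 0.10737067 0.15500661] 0.9143071797219845 0.04196235180183527
grey [255. 191.] [0.5595 0.1051 0.024 ] [0.4026 0.4215]
green [252. 123.] [0.5546 0.1696 0.024 ] [0.0291 0.0676]
```

View pics/w14.png

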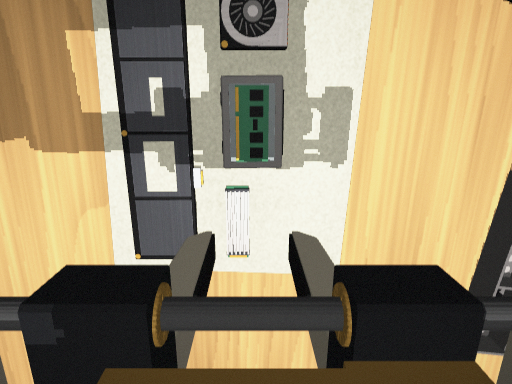

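The module lies centred on the case at (252,123). Fan, case and drive stand in line behind the battery, and the dish and jar were not touched. Handing in.

```bash
python3 -c "
from plant import ticket
print(ticket.close_job())"
```

```text
the job is handed in; nothing more can be done
None
```

I laid the fan, drive and case behind the battery, put the module centred on the case, and handed the job in after about 27 s; the measured gaps to the battery are 29–30 mm and the ends are flush within about 1 mm.

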